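Set the sprung length stop and load the bar

TASK

On the cut-off board, lift the red knob of the sprung length stop, pull the stop out along its rack to the notch marked by the red block and let its pin drop in there, never letting the stop fly back on its spring. Then lay the terracotta bar flat on the board along the dark wooden fence, on the spring housing's side of the stop, with its side against the fence and its end against the stop, and let go. Leave the grey bar and everything else where it is.

Things in the scene. Friction and masses are not known exactly. Their poses are not given: they have to be found in the camera images.
- board: fixed wooden cut-off board, its top 15 mm above the table; origin on the table plane. Own axes: x across the board (away from the robot), y along rack and fence, z up. The wood spans x -100 to 110, y -170 to 170 mm. A toothed rack runs along y at x = 55 mm, tooth tops 20 mm above the wood, notches 12 mm wide. A black line at y = -75 mm is the cutting line; the bar may stick out past it
- fence_face (a point): foot of the fence's face, mid-length (board x = -10, y = 0 mm, on the wood's top). The fence is a dark strip 8 mm high, 10 mm wide, 300 mm long along the board's y; the bar lies on its -x side (robot side). Axes as the board's
- housing_top (a point): middle of the top of the yellow spring housing on the board, 46 (x) x 100 (y) x 38 mm high, at the -y end of the rack. Axes as the board's
- carriage (a joint): travel (m) of the sprung stop along the board's +y, 0 at home by the housing, at most 0.130. Its spring pulls it home: 4 N at home, rising by 60 N/m to 11 N at the last notch; let go with the pin lifted, it flies back. Notch centres at 0.040, 0.066, 0.092, 0.118
- plunger (a joint): height (m) by which knob and pin are lifted: 0 down, 0.018 at most; a weak spring (under 2.5 N) pushes it down. The round-tipped pin is 6 mm thick; above 0.010 it clears the teeth; down in a notch it holds the stop, which settles 3 mm short of the notch's centre, on the home side. At home the pin is down too and must be lifted before the stop can be pulled out
- knob_center (a point): centre of the stop's red upright round knob: 22 mm in diameter, 26 mm high, its centre 72 mm above the table when down; below it a stem 8 mm thick and 8 mm long, then the grey carriage (40 x 30 mm), whose top is 21 mm below the knob's centre. Axes as the board's
- index (a point): the pin's line on the grey carriage, level with its black pointer, straight below the knob; axes as the board's. It stands at a notch when its y in the board's frame equals that of the block there
- stop_face (a point): on the stop's contact face, which looks to the board's -y: an upright aluminium plate 90 mm wide (board x -50 to 40 mm), 8 mm thick, from 9 to 35 mm above the wood; the point is at board x = -25 mm, 22 mm above the wood, 4 mm to the -y side of the index. Axes as the board's
- bar_center (a point): centre of the loose terracotta bar, 30 (x) x 110 (y) x 36 mm high, 0.24 kg or so, lying on the table at the start, 18 mm over its underside; own y is its long axis. Both ends are alike
- flag_red: small red block, 20 x 12 x 16 mm high, fixed on the board beside the rack, centred on one of the four notches; origin: centre of its underside, axes as the board's. Notch centres are 26 mm apart; this one marks where the stop must be set
- flag_yellow: small yellow block, 20 x 12 x 16 mm high, fixed on the board beside the rack, centred on one of the four notches; origin: centre of its underside, axes as the board's. Notch centres are 26 mm apart; not wanted
- flag_blue: small blue block, 20 x 12 x 16 mm high, fixed on the board beside the rack, centred on one of the four notches; origin: centre of its underside, axes as the board's. Notch centres are 26 mm apart; not wanted
- flag_white: small white block, 20 x 12 x 16 mm high, fixed on the board beside the rack, centred on one of the four notches; origin: centre of its underside, axes as the board's. Notch centres are 26 mm apart; not wanted
- bar_grey_center (a point): centre of a grey stoneware bar of the same size as the terracotta one, to be left alone
- cup_mid (a point): white bisque cup, 72 mm wide, 85 mm high, middle; leave alone
- bowl_mid (a point): green bowl, 130 mm wide, 60 mm high, middle; leave alone
- tape_mid (a point): yellow and black tape measure case, 62 x 36 x 62 mm, centre; leave alone
- spatula_mid (a point): steel spatula with a brown wooden handle, about 180 mm long, lying on the table; leave alone
- guide_stick_mid (a point): wooden guide stick 22 x 260 x 10 mm behind the board, centre; leave alone
- offcut_mid (a point): terracotta offcut 30 x 26 x 20 mm lying on the board's near left corner, centre; leave alone
Not all that is in view belongs to the job. Several things look just like the part that bears bar_center: the one meant starts farthest to the robot's right.

How it is judged (in metres and radians):
On the way, in this order (a step that is already met when the one before it is completed fails the run):
1. the stop stands at the red block's notch with its pin dropped in (y of index in the frame of flag_red between -0.006 and 0.006 m and value of joint plunger below 0.003 m and velocity of joint carriage between -0.02 and 0.02 m/s), for 0.3 s.
2. the terracotta bar lies along the fence with its end against the stop (y of bar_center in the frame of stop_face between -0.06 and -0.052 m and x of bar_center in the frame of board between -0.031 and -0.021 m and z of bar_center in the frame of board between 0.029 and 0.037 m and angle between the y axis of bar_center and the y axis of board, either way round below 0.09 rad), for 0.2 s.
At the end, for the whole second after the job is handed in: The stop's pin is down (3 mm) in the red block's notch (index within 6 mm of the block along the rack); the terracotta bar lies flat on the board, within 6 mm of the fence and 5 mm of the stop plate, parallel to the fence within 5 degrees, at rest (all of step 2 and y of index in the frame of flag_red between -0.006 and 0.006 m and value of joint plunger below 0.003 m and linear speed of bar below 0.01 m/s and velocity of joint carriage between -0.01 and 0.01 m/s); the robot touches nothing.
It fails at once if the stop flies back on its spring (faster than 0.7 m/s) (velocity of joint carriage below -0.7 m/s).
It fails at once if the grey stoneware bar is disturbed (moved more than 25 mm) (distance of bar_grey_center from where it was at the start of the episode above 0.025 m).
It fails at once if the cup, bowl, tape measure, spatula, guide stick or offcut is disturbed (moved more than 25 mm) (distance of any of cup_mid, bowl_mid, tape_mid, spatula_mid, guide_stick_mid, offcut_mid from where it was at the start of the episode above 0.025 m).
It also fails if it takes over 62 s, if anything falls off the work surface, if the arm or the gripper's body presses on something with over 40 N, if the wrist force passes 120 N, or if a joint passes its speed limit or range.

ROBOT

A 6-joint arm with a two-finger parallel gripper is mounted at the origin on the work surface. World frame = base frame: x ahead of the robot, y to its left, z up, the work surface at z = 0. Lengths are in m, angles in degrees, forces in N, time in s.
With the tool pointing down it reaches from about 0.4 to 0.825 m from the base axis. Payload 7 kg.
Tool frame: the origin (TCP) lies at the very end of the fingers, on their centre line; the grasp point (between the pads) lies 19 mm behind it (ctrl.grasp_offset is the distance from the TCP to the grasp point, in m); z points along the fingers, y is the line along which they close (so a half turn about z gives the same grasp; the last joint's range is limited). The gripper opens to 88 mm and grips with 3 to 60 N. Pads are 19 mm wide; open, the fingers measure 130 mm over their backs; the gripper's body (78 mm by 193 mm) begins 47 mm behind the grasp point.
Start: joints at [-48.008, 20.546, 0.682, 0, -70.136, -16.507], TCP at [0.29, -0.609, 0.227] pointing down, gripper open.
Joint ranges: [-176.03, 176.03], [-82.01, 121.73], [-58.28, 71.71], [-173.87, 95.51], [-174.79, -0.11], [-173.66, 173.66]. Speed limits (degrees/s): [136.94, 136.94, 172.46, 180, 180, 180].

INTERFACE

Orientations are given as [roll, pitch, yaw] about the fixed x, y, z axes, in that order (R = Rz(yaw) Ry(pitch) Rx(roll)).
In Python, from plant import ctrl gives the robot as it stands. The module is installed in compiled form; this text tells all that it offers.
- The arm moves only by the tool jog_arm, never from a script. Its argument "plan" is a list that holds one entry, the list of rows, each a list of 7 numbers: the opening, from 0 (shut) to 1 (fully open), then the shift along the tool's x, y, z in m, then the turn, a rotation vector about the tool's x, y, z in degrees. A call has 1 to 20 rows; each row is the pose to reach, as a shift and turn from the pose commanded when the call began, along the tool's axes at that moment; what a row does not reach only later rows make up. A row lasts 1/8 s, in which the tool goes at most 62.5 mm and 10.7 degrees, less where a joint would pass 70% of its speed; a pose out of reach is approached as far as the arm can. A call with a gripper value outside its range is refused whole. The fingers move at their own pace and stop on an object; the grip force is fixed at half the most. Time passes only in rows, so rows that repeat a pose let the fingers close. It gives the time, the measured TCP pose, the force, the opening and the grip force at its end, in the units of the state.
- ctrl.get_obs(): the state, without advancing time (a new reading comes with each control period).
- ctrl.snapshot(name): name is "scene" or "side" or "wrist"; returns a dict with "image" (400x640x3 uint8, red, green, blue), "vertical_fov" (degrees; the focal length in pixels is half the picture's height over the tangent of half this angle, whatever the lens; pixels are square), "cx", "cy" (the principal point, pixels), "R" (3x3) and "t" (3): a world point X has camera coordinates R X + t; the wrist camera has in their place "T_tool_cam" (4x4, takes a point from camera to tool coordinates, whose origin is the TCP and whose axes are the flange's). Camera axes: x right, y down, z forward; pixel columns grow to the right and rows downward; lengths in m; the calibration is good to about 2 mm. A picture is of the moment at which its call begins: read the wrist's pose just before it. There is no depth.
- ctrl.close_job(): hands the job in; it is judged then, once.
The state is a dict: "clock": time; "joint_pos": joint angles; "qvel": joint speeds; "tau": joint torques, N m; "tool_pos": TCP position; "orientation": TCP orientation; "force": force on the tool from outside, world axes, zero at the start; "moment": the same for the moment, N m; "opening": finger opening in m; "gripper_force": force on a finger pad.
Only numpy, scipy, OpenCV 4.12 (cv2) and the standard library are available. Lean on these libraries where they do the work, as an engineer would, in place of code of your own. Each camera call takes 0.05 s, during which the arm holds its last target. There are 200 camera calls.

## Working session

There is one attempt and no reset: what is moved stays moved. The work goes in short steps, Python scripts to look and compute and a tool call to move; the robot and the scene stay as the last step left them, time stands still between calls to the robot, and variables do not carry over. Pictures are saved under pics/ and viewed, at most 10 in all, crops included, and the job is handed in when it is done.

Besides the shell and the picture viewer there is one more tool, called after "Request:" as name(argument=value, ...), one argument or row to a line, values as JSON. jog_arm: Moves the arm, as the interface text tells. Its arguments: {"type":"object","properties":{"plan":{"type":"array","items":{"type":"array","items":{"type":"array","items":{"type":"number"}}}}},"required":["plan"]}

```bash
mkdir -p pics
cat > h.py <<'E'
import numpy as np, cv2
from plant import ctrl
from scipy.spatial.transform import Rotation as Ro
def save(n,im): cv2.imwrite('pics/'+n,im[:,:,::-1])
def ray(s,u,v):
    f=s['image'].shape[0]/2/np.tan(np.radians(s['vertical_fov'])/2)
    d=np.array([(u-s['cx'])/f,(v-s['cy'])/f,1.])
    if 'R' in s and s['R'] is not None:
        R=np.array(s['R']);return -R.T@np.array(s['t']),R.T@d
    T=s['Tw']@np.array(s['T_tool_cam']);return T[:3,3],T[:3,:3]@d
def plane(s,u,v,z):
    o,d=ray(s,u,v);return o+d*(z-o[2])/d[2]
def wrist():
    o=ctrl.get_obs();s=dict(ctrl.snapshot('wrist'));T=np.eye(4)
    T[:3,:3]=Ro.from_euler('xyz',o['orientation'],degrees=True).as_matrix();T[:3,3]=o['tool_pos'];s['Tw']=T;return s
def proj(s,X):
    f=s['image'].shape[0]/2/np.tan(np.radians(s['vertical_fov'])/2)
    if 'R' in s and s['R'] is not None: c=np.array(s['R'])@X+np.array(s['t'])
    else: c=(np.linalg.inv(s['Tw']@np.array(s['T_tool_cam']))@np.append(X,1))[:3]
    return f*c[0]/c[2]+s['cx'],f*c[1]/c[2]+s['cy']
E
python3 - <<'E'
from h import *
import pickle
print(ctrl.get_obs())
a=ctrl.snapshot('scene');b=ctrl.snapshot('side')
pickle.dump((a,b),open('s.pkl','wb'))
for s in(a,b): print({k:v for k,v in s.items() if k!='image'})
save('a.png',a['image']);save('b.png',b['image'])
E
```

```text
{'clock': 0.0, 'joint_pos': array([-4.80084264e+01,  2.05915236e+01,  6.35227041e-01, -2.09074468e-02,
       -7.01342566e+01, -1.65079303e+01]), 'qvel': array([-0.03683964,  0.05827282, -0.0034502 ,  0.0375387 , -0.02264263,
        0.0620927 ]), 'tau': array([ 4.31809076e-05, -5.82713163e+01,  2.93057388e+01,  6.99725837e+00,
        6.95041599e-03, -1.42190734e-04]), 'tool_pos': array([ 0.29021558, -0.60890589,  0.22563023]), 'orientation': array([ 1.79907594e+02, -6.88886356e-03, -1.54523471e+02]), 'force': array([ 0.24933413, -0.47157995,  0.1851543 ]), 'moment': array([ 0.0084974 , -0.02944629, -0.02552529]), 'gripper_force': 0.0, 'opening': 0.08742543449841873}
{'vertical_fov': 42.101962606098056, 'cx': 316.954594299867, 'cy': 190.48271356745028, 'R': array([[ 0.78126553,  0.62411103, -0.01046921],
       [ 0.51513816, -0.65414302, -0.55383173],
       [-0.35250085,  0.42729655, -0.8325628 ]]), 't': array([-0.44308929, -0.16938682,  2.1310537 ])}
{'vertical_fov': 50.54112349063813, 'cx': 323.17628856014585, 'cy': 202.99884014173392, 'R': array([[-8.58805790e-01, -5.12300622e-01, -8.29279667e-04],
       [-3.73169060e-01,  6.26677116e-01, -6.84120344e-01],
       [ 3.50994969e-01, -5.87217051e-01, -7.29368677e-01]]), 't': array([0.48228833, 0.18209362, 1.09392747])}
```

View pics/a.png

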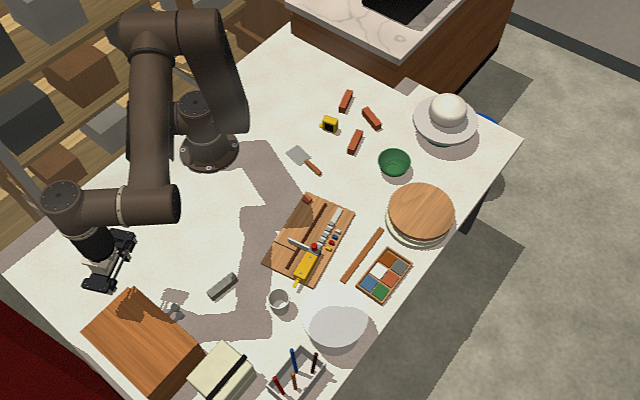

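View pics/b.png

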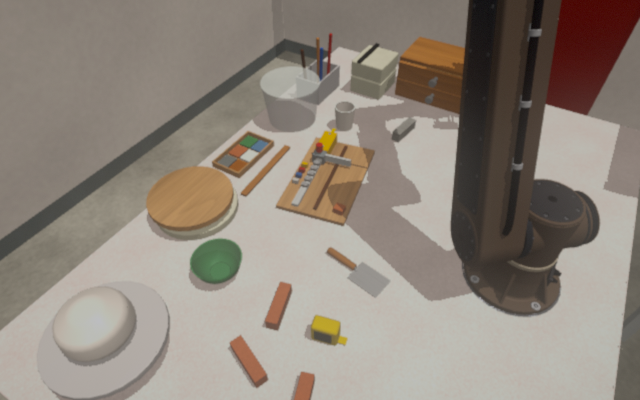

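Scene image: the candidates for the bar are terracotta bars at (346,101), (371,118) and (355,142), plus the offcut on the board at (307,199). The grey bar is at (222,286), the red knob at about (313,245), and the housing at (306,265).

Run:
```python
from h import *
import pickle
a,b=pickle.load(open('s.pkl','rb'))
def blobs(s,n,lo,hi,z,mn,box):
    h=cv2.cvtColor(s['image'],cv2.COLOR_RGB2HSV);m=cv2.inRange(h,lo,hi)
    k=np.zeros_like(m);x0,y0,x1,y1=box;k[y0:y1,x0:x1]=255;m&=k
    c,_=cv2.findContours(m,cv2.RETR_EXTERNAL,cv2.CHAIN_APPROX_NONE)
    for q in c:
        if cv2.contourArea(q)<mn: continue
        M=cv2.moments(q);u,v=M['m10']/M['m00'],M['m01']/M['m00']
        r=cv2.minAreaRect(q);P=cv2.boxPoints(r);W=[plane(s,*p,z)[:2] for p in P]
        e=[W[1]-W[0],W[2]-W[1]];e=max(e,key=np.linalg.norm)
        print(n,(round(u),round(v)),M['m00'],plane(s,u,v,z).round(3),'ang',np.degrees(np.arctan2(e[1],e[0])).round(1),np.linalg.norm(e).round(3))
for nm,s,box in(('scene',a,(280,80,400,240)),('side',b,(200,270,330,400))):
    blobs(s,nm+' bar',(2,120,60),(12,255,255),.02,60,box)
for nm,s,box in(('scene',a,(255,185,360,295)),('side',b,(275,120,385,230))):
    blobs(s,nm+' redish',(0,170,90),(6,255,255),.05,4,box);blobs(s,nm+' red2',(172,150,80),(180,255,255),.04,4,box)
    blobs(s,nm+' yellow',(22,170,90),(34,255,255),.04,4,box);blobs(s,nm+' blue',(100,120,60),(130,255,255),.03,4,box)
A=cv2.resize(a['image'][185:295,255:365],None,fx=5,fy=5,interpolation=cv2.INTER_CUBIC)
save('c.png',A)
B=cv2.resize(b['image'][120:230,275:385],None,fx=5,fy=5,interpolation=cv2.INTER_CUBIC)
save('d.png',B)
```

```text
scene bar (354, 142) 156.5 [0.454 0.387 0.02 ] ang 105.5 0.132
scene bar (371, 118) 192.0 [0.435 0.532 0.02 ] ang -22.6 0.131
scene bar (345, 101) 131.5 [0.288 0.544 0.02 ] ang 107.0 0.139
side bar (304, 387) 324.5 [0.299 0.518 0.02 ] ang -71.3 0.056
side bar (248, 359) 560.0 [0.435 0.532 0.02 ] ang 158.2 0.109
side bar (278, 303) 413.0 [0.457 0.386 0.02 ] ang -73.3 0.11
scene redish (314, 245) 14.5 [ 0.631 -0.099  0.05 ] ang 38.3 0.018
scene redish (331, 241) 7.5 [ 0.67  -0.048  0.05 ] ang 17.6 0.016
scene yellow (296, 281) 23.0 [ 0.667 -0.237  0.04 ] ang 124.1 0.037
scene yellow (304, 267) 201.5 [ 0.653 -0.18   0.04 ] ang 103.4 0.091
scene yellow (328, 247) 7.0 [ 0.674 -0.069  0.04 ] ang 8.9 0.016
scene blue (334, 236) 5.0 [ 0.66  -0.015  0.03 ] ang 38.3 0.011
side redish (319, 144) 10.0 [ 0.663 -0.144  0.05 ] ang 121.0 0.015
side yellow (304, 163) 6.5 [ 0.662 -0.053  0.04 ] ang -149.2 0.016
side yellow (328, 140) 166.5 [ 0.658 -0.191  0.04 ] ang -78.1 0.114
```

View pics/c.png

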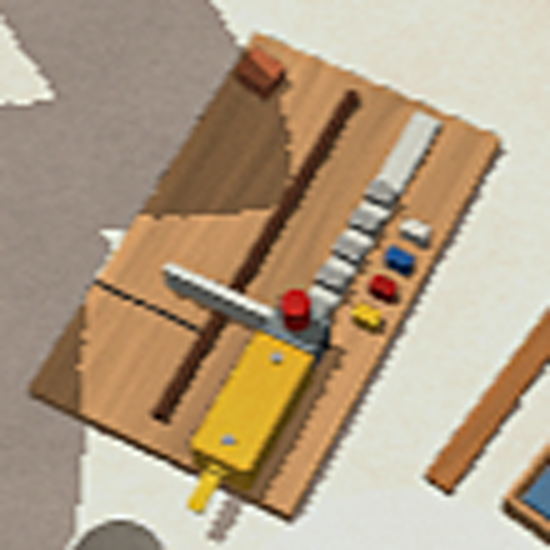

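View pics/d.png

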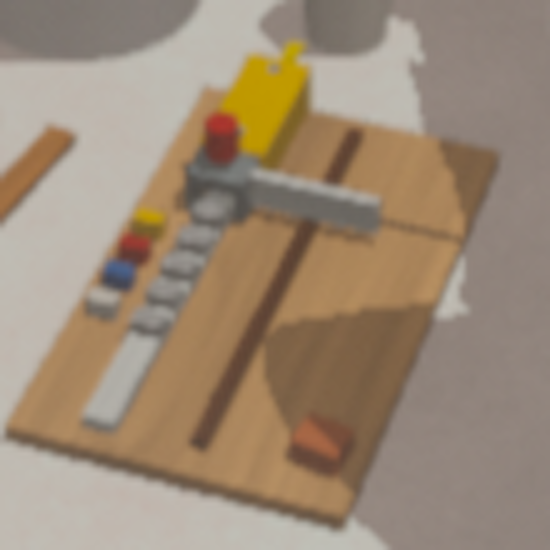

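Crops: the red flag is second from home (scene crop (383,288), side crop (134,246)), which is the 0.066 notch. The knob is at crop (295,309) / (221,140). The bar farthest right is the one at (354,142), y≈0.387; the others are at y≈0.53.

Run:
```python
from h import *
import pickle
a,b=pickle.load(open('s.pkl','rb'))
A=[(255,36),(500,142),(292,518),(32,390)];B=[(340,520),(12,430),(210,90),(497,152)]
L=np.array([(-.1,.17),(.11,.17),(.11,-.17),(-.1,-.17)])
pa=np.array([plane(a,255+x/5,185+y/5,.015)[:2] for x,y in A]);pb=np.array([plane(b,275+x/5,120+y/5,.015)[:2] for x,y in B])
print(pa.round(4),pb.round(4))
for P,Q in((pa,L),(pb,L),(np.r_[pa,pb],np.r_[L,L])):
    Qc=Q-Q.mean(0);Pc=P-P.mean(0);U,S,V=np.linalg.svd(Qc.T@Pc);R=V.T@U.T
    t=P.mean(0)-R@Q.mean(0);print('origin',t.round(4),'yaw',np.degrees(np.arctan2(R[1,0],R[0,0])).round(2), np.abs(P-(Q@R.T+t)).max().round(4))
(o1,d1),(o2,d2)=ray(a,255+295/5,185+309/5),ray(b,275+221/5,120+139/5)
s=np.linalg.lstsq(np.c_[d1,-d2],o2-o1,rcond=None)[0]
k=(o1+s[0]*d1+o2+s[1]*d2)/2;print('knob',k,np.linalg.norm(o1+s[0]*d1-o2-s[1]*d2), 'board', R.T@(k[:2]-t))
print('obs tool R',Ro.from_euler('xyz',ctrl.get_obs()['orientation'],degrees=True).as_matrix().round(3),ctrl.snapshot('wrist')['T_tool_cam'])
```

```text
[[ 0.4534  0.0754]
 [ 0.6569  0.1151]
 [ 0.7228 -0.214 ]
 [ 0.5191 -0.2527]] [[ 0.4458  0.0854]
 [ 0.6437  0.1231]
 [ 0.71   -0.2074]
 [ 0.5116 -0.2486]]
origin [ 0.5831 -0.07  ] yaw 11.21 0.0035
origin [ 0.5729 -0.0629] yaw 11.24 0.0042
origin [ 0.578  -0.0665] yaw 11.23 0.0091
knob [ 0.64218597 -0.10991376  0.06909354] 0.0009188184843696522 board [ 0.05448816 -0.05512613]
obs tool R [[-0.903 -0.43  -0.001]
 [-0.43   0.903  0.001]
 [ 0.     0.002 -1.   ]] [[-4.94708770e-04 -9.63041202e-01 -2.69353668e-01  7.19443228e-02]
 [ 9.99999639e-01 -6.62427519e-04  5.31778179e-04 -9.88929521e-04]
 [-6.90551579e-04 -2.69353308e-01  9.63041182e-01 -1.57854739e-01]
 [ 0.00000000e+00  0.00000000e+00  0.00000000e+00  1.00000000e+00]]
```

Request:
jog_arm(
  plan=[
    [[1, -0.54, 0.329, 0, 0, 0, 14.3], [1, -0.54, 0.329, 0, 0, 0, 14.3], [1, -0.54, 0.329, 0, 0, 0, 14.3], [1, -0.54, 0.329, 0, 0, 0, 14.3], [1, -0.54, 0.329, 0, 0, 0, 14.3], [1, -0.54, 0.329, 0, 0, 0, 14.3], [1, -0.54, 0.329, 0, 0, 0, 14.3], [1, -0.54, 0.329, 0, 0, 0, 14.3], [1, -0.54, 0.329, 0, 0, 0, 14.3], [1, -0.54, 0.329, 0, 0, 0, 14.3], [1, -0.54, 0.329, 0, 0, 0, 14.3], [1, -0.54, 0.329, 0, 0, 0, 14.3], [1, -0.54, 0.329, 0, 0, 0, 14.3], [1, -0.54, 0.329, 0, 0, 0, 14.3], [1, -0.54, 0.329, 0, 0, 0, 14.3]],
  ],
)

```text
clock: 2.02
tool_pos: [0.636, -0.0809, 0.2269]
orientation: [180.0, 0.0, -168.9]
force: [-0.5, -0.8, -0.7]
opening: 0.0877
gripper_force: 0.0
```

Run:
```python
from h import *
import pickle
s=wrist();pickle.dump(s,open('w.pkl','wb'));print(ctrl.get_obs()['tool_pos'],ctrl.get_obs()['orientation'],s['vertical_fov']);save('e.png',s['image'])
```

```text
[ 0.63604134 -0.08073479  0.22685777] [ 1.79999397e+02  2.34139848e-02 -1.68877792e+02] 63.74289913923417
```

View pics/e.png

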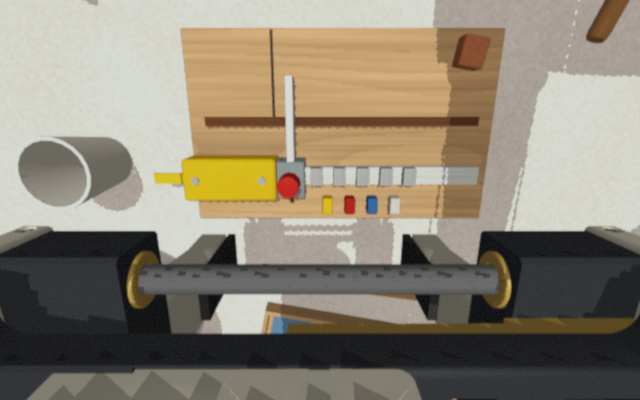

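Wrist view: the board is in full view, with the knob at (288,186), the flags at (327/350/372/394, 205), the fence at row 122, the cutting line at x≈272, and the plate between columns 286 and 294.

```bash
cat >> h.py <<'E'
def comps(s,lo,hi,box,mn=15,rgb=False):
    im=s['image'] if rgb else cv2.cvtColor(s['image'],cv2.COLOR_RGB2HSV);m=cv2.inRange(im,lo,hi)
    x0,y0,x1,y1=box;k=np.zeros_like(m);k[y0:y1,x0:x1]=255;m&=k
    c,_=cv2.findContours(m,cv2.RETR_EXTERNAL,cv2.CHAIN_APPROX_NONE)
    return [q for q in c if cv2.contourArea(q)>=mn]
def cen(q): return cv2.minAreaRect(q)[0]
E
python3 - <<'E'
from h import *
import pickle
s=pickle.load(open('w.pkl','rb'))
C=[(182,29),(503,29),(480,217),(202,217)]
P=np.array([plane(s,u,v,.015)[:2] for u,v in C]);L=np.array([(-.1,-.17),(-.1,.17),(.11,.17),(.11,-.17)])
U,S,V=np.linalg.svd((L-L.mean(0)).T@(P-P.mean(0)));R=V.T@U.T;t=P.mean(0)-R@L.mean(0)
print('board',t,np.degrees(np.arctan2(R[1,0],R[0,0])),np.abs(P-L@R.T-t).max())
def loc(u,v,z): return (R.T@(plane(s,u,v,z)[:2]-t)).round(4), plane(s,u,v,z)[:2].round(4)
for q in comps(s,(0,150,70),(8,255,255),(260,160,420,220)):
    r=cv2.minAreaRect(q);e=cv2.fitEllipse(q) if len(q)>5 else 0
    for z in(.031,.085): print('red',r,e,z,*loc(*r[0],z))
for n,lo,hi in(('yel',(22,150,80),(34,255,255)),('blue',(100,120,60),(130,255,255))):
    for q in comps(s,lo,hi,(310,190,420,220)): print(n,*loc(*cen(q),.031))
for q in comps(s,(22,150,80),(34,255,255),(150,140,280,215),500):print('housing',cv2.boundingRect(q))
print('fence far/near edges',loc(340,118,.023),loc(340,126,.023),'line',loc(272,80,.015))
E
```

```text
board [ 0.57814136 -0.06613762] 11.260653609646583 0.0034277999286671385
red ((349.5, 204.5), (17.0, 9.0), 90.0) ((349.4009094238281, 204.63238525390625), (10.015562057495117, 19.799571990966797), 179.02293395996094) 0.031 [0.0875 0.0091] [ 0.6622 -0.0401]
red ((349.5, 204.5), (17.0, 9.0), 90.0) ((349.4009094238281, 204.63238525390625), (10.015562057495117, 19.799571990966797), 179.02293395996094) 0.085 [0.0714 0.0037] [ 0.6475 -0.0486]
red ((288.2500305175781, 185.75001525878906), (21.21320343017578, 23.33452033996582), 45.0) ((287.8656005859375, 185.6517333984375), (20.83353042602539, 24.251235961914062), 15.800360679626465) 0.031 [ 0.0652 -0.0605] [ 0.6539 -0.1128]
red ((288.2500305175781, 185.75001525878906), (21.21320343017578, 23.33452033996582), 45.0) ((287.8656005859375, 185.6517333984375), (20.83353042602539, 24.251235961914062), 15.800360679626465) 0.085 [ 0.0525 -0.0553] [ 0.6405 -0.1101]
yel [ 0.0875 -0.0161] [ 0.6671 -0.0649]
blue [0.0876 0.0344] [ 0.6574 -0.0153]
housing (154, 155, 124, 46)
fence far/near edges (array([-0.0086, -0.0027]), array([ 0.5703, -0.0705])) (array([-0.    , -0.0026]), array([ 0.5786, -0.0687])) line (array([-0.0484, -0.0763]), array([ 0.5455, -0.1504]))
```

Request:
jog_arm(
  plan=[
    [[1, -0.001, -0.031, 0.05, 0, 0, 0], [1, -0.001, -0.031, 0.1, 0, 0, 0], [1, -0.001, -0.031, 0.13, 0, 0, 0], [1, -0.001, -0.031, 0.15, 0, 0, 0], [1, -0.001, -0.031, 0.16, 0, 0, 0], [1, -0.001, -0.031, 0.167, 0, 0, 0], [1, -0.001, -0.031, 0.167, 0, 0, 0], [0.15, -0.001, -0.031, 0.167, 0, 0, 0], [0.15, -0.001, -0.031, 0.167, 0, 0, 0], [0.15, -0.001, -0.031, 0.167, 0, 0, 0], [0.15, -0.001, -0.031, 0.167, 0, 0, 0], [0.15, -0.001, -0.031, 0.167, 0, 0, 0], [0.15, -0.001, -0.031, 0.167, 0, 0, 0], [0.15, -0.001, -0.031, 0.167, 0, 0, 0]],
  ],
)

```text
clock: 3.82
tool_pos: [0.6433, -0.1102, 0.0595]
orientation: [180.0, -0.0, -168.8]
force: [0.8, -0.1, 0.0]
opening: 0.0233
gripper_force: 0.0
```

Request:
jog_arm(
  plan=[
    [[0, 0, 0, 0, 0, 0, 0], [0, 0, 0, 0, 0, 0, 0], [0, 0, 0, 0, 0, 0, 0], [0, 0, 0, 0, 0, 0, 0]],
  ],
)

```text
clock: 4.32
tool_pos: [0.6433, -0.1102, 0.0596]
orientation: [180.0, 0.0, -168.8]
force: [0.4, 1.1, -0.4]
opening: 0.0215
gripper_force: 30.0
```

Request:
jog_arm(
  plan=[
    [[0, 0, 0, -0.005, 0, 0, 0], [0, 0, 0, -0.01, 0, 0, 0], [0, 0, 0, -0.0145, 0, 0, 0], [0, 0, 0, -0.0145, 0, 0, 0], [0, 0, 0, -0.0145, 0, 0, 0]],
  ],
)

```text
clock: 4.95
tool_pos: [0.6432, -0.1102, 0.074]
orientation: [180.0, 0.0, -168.8]
force: [0.2, 0.3, -3.3]
opening: 0.0213
gripper_force: 30.0
```

Request:
jog_arm(
  plan=[
    [[0, 0, 0.005, 0, 0, 0, 0], [0, 0, 0.012, 0, 0, 0, 0], [0, 0, 0.02, 0, 0, 0, 0], [0, 0, 0.028, 0, 0, 0, 0], [0, 0, 0.036, 0, 0, 0, 0], [0, 0, 0.044, 0, 0, 0, 0], [0, 0, 0.052, 0, 0, 0, 0], [0, 0, 0.059, 0, 0, 0, 0], [0, 0, 0.064, 0, 0, 0, 0], [0, 0, 0.066, 0, 0, 0, 0], [0, 0, 0.066, 0, 0, 0, 0], [0, 0, 0.066, 0, 0, 0, 0]],
  ],
)

```text
clock: 6.45
tool_pos: [0.6307, -0.046, 0.0743]
orientation: [-179.9, 0.0, -168.8]
force: [2.1, -8.4, -3.3]
opening: 0.0212
gripper_force: 30.0
```

Run:
```python
from h import *
import pickle
o=ctrl.get_obs();print(o['tool_pos'],o['opening'])
d=o['tool_pos'][:2]-np.array([.57814,-.06614]);y=np.radians(11.26)
print('board',d@[np.cos(y),np.sin(y)],d@[-np.sin(y),np.cos(y)])
s=wrist();pickle.dump(s,open('w2.pkl','wb'));save('f.png',s['image'])
```

```text
[ 0.63067349 -0.04603809  0.07428882] 0.021160938767303093
board 0.05544741481386835 0.009457202614726223
```

View pics/f.png

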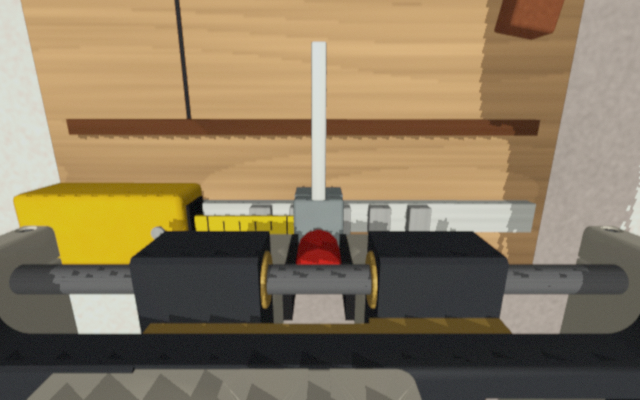

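Wrist view: the carriage is at (319,210) with its strip pulled out of the housing, and the knob is between the fingers. The 8.4 N reading matches a travel of 66 mm. Lowering.

Request:
jog_arm(
  plan=[
    [[0, 0, 0, 0.004, 0, 0, 0], [0, 0, 0, 0.008, 0, 0, 0], [0, 0, 0, 0.011, 0, 0, 0], [0, 0, 0, 0.0145, 0, 0, 0], [0, 0, 0, 0.0145, 0, 0, 0], [0, 0, 0, 0.0145, 0, 0, 0]],
  ],
)

```text
clock: 7.25
tool_pos: [0.6307, -0.0461, 0.0598]
orientation: [-179.9, 0.0, -168.8]
force: [2.8, -7.8, -1.8]
opening: 0.0212
gripper_force: 30.0
```

Request:
jog_arm(
  plan=[
    [[0, 0, -0.001, 0, 0, 0, 0], [0, 0, -0.002, 0, 0, 0, 0], [0, 0, -0.003, 0, 0, 0, 0], [0, 0, -0.004, 0, 0, 0, 0], [0, 0, -0.004, 0, 0, 0, 0], [0, 0, -0.004, 0, 0, 0, 0]],
  ],
)

```text
clock: 8.0
tool_pos: [0.6313, -0.0488, 0.0598]
orientation: [180.0, 0.0, -168.8]
force: [-1.0, 1.1, 2.2]
opening: 0.0213
gripper_force: 30.0
```

Request:
jog_arm(
  plan=[
    [[0.6, 0, -0.003, 0, 0, 0, 0], [0.6, 0, -0.003, 0, 0, 0, 0], [0.6, 0, -0.003, 0, 0, 0, 0], [0.6, 0, -0.003, 0, 0, 0, 0], [0.6, 0, -0.003, -0.04, 0, 0, 0], [0.6, 0, -0.003, -0.09, 0, 0, 0], [0.9, 0, -0.003, -0.14, 0, 0, 0], [0.9, 0, -0.003, -0.17, 0, 0, 0], [0.9, 0, -0.003, -0.17, 0, 0, 0]],
  ],
)

```text
clock: 9.12
tool_pos: [0.6332, -0.0523, 0.2328]
orientation: [-180.0, 0.3, -168.8]
force: [0.4, -0.4, -0.2]
opening: 0.076
gripper_force: 0.0
```

Run:
```python
from h import *
s=wrist();t=np.array([.57814,-.06614]);y=np.radians(11.26);R=np.array([[np.cos(y),-np.sin(y)],[np.sin(y),np.cos(y)]])
o=ctrl.get_obs();print(o['tool_pos'],o['orientation'])
for q in comps(s,(0,150,70),(8,255,255),(200,100,480,225)):
    u=cen(q)
    for z in(.031,.085): print(u,z,R.T@(plane(s,*u,z)[:2]-t))
# plate: bright grey pixels, row extents at top z=.05
g=cv2.cvtColor(s['image'],cv2.COLOR_RGB2HSV)
for v in(90,100,110):
    c=np.where((g[v,200:420,1]<40)&(g[v,200:420,2]>120))[0]+200
    if len(c): print(v,c.min(),c.max(),R.T@(plane(s,c.min()-.5,v,.05)[:2]-t),R.T@(plane(s,c.max()+.5,v,.05)[:2]-t))
save('g.png',s['image'])
a=ctrl.snapshot('scene');b=ctrl.snapshot('side')
for s,bx in((a,(335,120,370,160)),(b,(250,275,300,335))):
    for q in comps(s,(2,120,60),(12,255,255),bx,60):
        print(cv2.minAreaRect(q),[plane(s,*p,.036)[:2].round(3) for p in cv2.boxPoints(cv2.minAreaRect(q))])
```

```text
[ 0.63220506 -0.05225536  0.23065819] [ 1.79989688e+02  1.30809510e-01 -1.68824230e+02]
(322.5, 188.5) 0.031 [0.07391455 0.00665146]
(322.5, 188.5) 0.085 [0.06042418 0.00596341]
90 319 326 [-0.03260716  0.00222519] [-0.03259347  0.01024863]
100 319 326 [-0.02302108  0.00220872] [-0.0230072   0.01029759]
110 319 326 [-0.01327737  0.00219198] [-0.0132633   0.01034736]
((354.6000061035156, 141.8000030517578), (8.049844741821289, 25.93838882446289), 26.56505012512207) [array([0.463, 0.312]), array([0.428, 0.438]), array([0.462, 0.44 ]), array([0.496, 0.315])]
((278.1726989746094, 302.9510192871094), (11.487330436706543, 42.43132781982422), 21.03750991821289) [array([0.45 , 0.444]), array([0.481, 0.34 ]), array([0.452, 0.336]), array([0.423, 0.44 ])]
```

View pics/g.png

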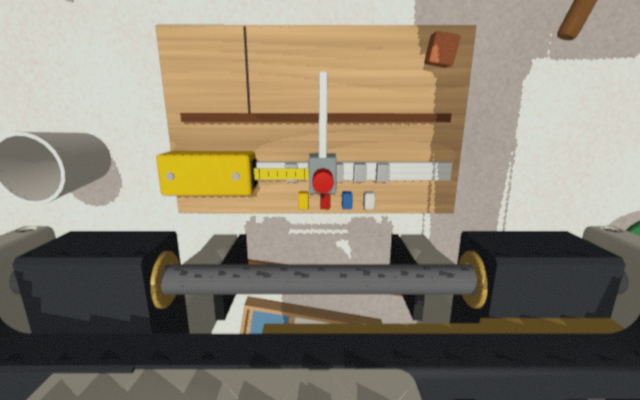

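Stop set: the plate face is at board y≈0.0022 and the index at about 0.006, against the red flag at 0.009. Now to the terracotta bar at about (0.457,0.384), long axis at about -73°.

Request:
jog_arm(
  plan=[
    [[0.9, 0.088, 0.461, 0, 0, 0, -95.4], [0.9, 0.088, 0.461, 0, 0, 0, -95.4], [0.9, 0.088, 0.461, 0, 0, 0, -95.4], [0.9, 0.088, 0.461, 0, 0, 0, -95.4], [0.9, 0.088, 0.461, 0, 0, 0, -95.4], [0.9, 0.088, 0.461, 0, 0, 0, -95.4], [0.9, 0.088, 0.461, 0, 0, 0, -95.4], [0.9, 0.088, 0.461, 0, 0, 0, -95.4], [0.9, 0.088, 0.461, 0, 0, 0, -95.4], [0.9, 0.088, 0.461, 0, 0, 0, -95.4], [0.9, 0.088, 0.461, 0, 0, 0, -95.4], [0.9, 0.088, 0.461, 0, 0, 0, -95.4], [0.9, 0.088, 0.461, 0, 0, 0, -95.4]],
  ],
)

```text
clock: 10.9
tool_pos: [0.4563, 0.3825, 0.2296]
orientation: [-180.0, 0.0, -73.5]
force: [1.1, -0.5, -0.4]
opening: 0.0785
gripper_force: 0.0
```

Run:
```python
from h import *
s=wrist();o=ctrl.get_obs();print(o['tool_pos'],o['orientation'],o['joint_pos'].round(1))
Rt=s['Tw'][:3,:3]
for q in comps(s,(2,120,50),(14,255,255),(0,0,640,230),300):
    r=cv2.minAreaRect(q);P=cv2.boxPoints(r);W=[plane(s,*p,.036) for p in P]
    m=np.mean(W,0);e=max(W[1]-W[0],W[2]-W[1],key=np.linalg.norm);f=min(W[1]-W[0],W[2]-W[1],key=np.linalg.norm)
    print(np.array(r[0]).round(),m.round(4),'ang',np.degrees(np.arctan2(e[1],e[0])),'L',np.linalg.norm(e),np.linalg.norm(f),'shift tool',(Rt.T@(m-o['tool_pos'])).round(4))
save('i.png',s['image'])
```

```text
[0.45628428 0.38254204 0.22963355] [-1.79995748e+02  5.25285134e-03 -7.34928710e+01] [ 58.8  13.   -9.5  -0.  -67.5 -42.3]
[320. 180.] [0.4537 0.3864 0.036 ] ang 107.15220613608314 L 0.10836992441602351 0.026798261708116593 shift tool [-0.0044  0.0014  0.1936]
```

View pics/i.png

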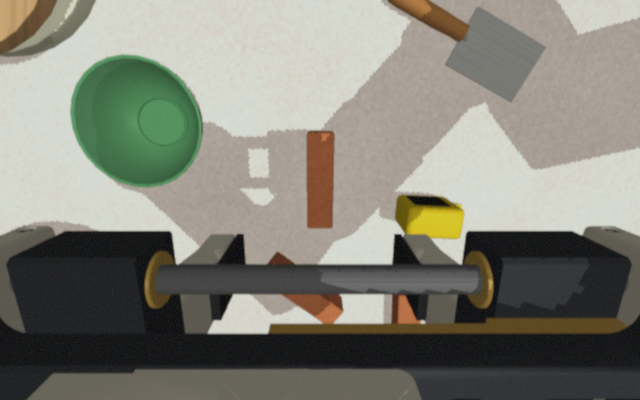

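Wrist view: the bar is at (320,180) between the fingers' line, with the bowl at (137,120) and the tape measure at (430,217), both outside the finger span. Descending to grasp.

Request:
jog_arm(
  plan=[
    [[0.8, -0.004, 0.0014, 0.06, 0, 0, -0.7], [0.8, -0.004, 0.0014, 0.12, 0, 0, -0.7], [0.7, -0.004, 0.0014, 0.16, 0, 0, -0.7], [0.7, -0.004, 0.0014, 0.19, 0, 0, -0.7], [0.7, -0.004, 0.0014, 0.207, 0, 0, -0.7], [0.7, -0.004, 0.0014, 0.216, 0, 0, -0.7], [0.7, -0.004, 0.0014, 0.216, 0, 0, -0.7], [0.1, -0.004, 0.0014, 0.216, 0, 0, -0.7], [0.1, -0.004, 0.0014, 0.216, 0, 0, -0.7], [0.1, -0.004, 0.0014, 0.216, 0, 0, -0.7], [0.1, -0.004, 0.0014, 0.216, 0, 0, -0.7], [0.1, -0.004, 0.0014, 0.216, 0, 0, -0.7], [0.1, -0.004, 0.0014, 0.216, 0, 0, -0.7]],
  ],
)

```text
clock: 12.58
tool_pos: [0.4537, 0.3864, 0.0139]
orientation: [-180.0, 0.0, -72.7]
force: [-1.2, -0.2, 6.1]
opening: 0.03
gripper_force: 29.8
```

Request:
jog_arm(
  plan=[
    [[0.1, 0, 0, -0.03, 0, 0, 0], [0.1, 0, 0, -0.08, 0, 0, 0], [0.1, 0.02, 0.002, -0.13, 0, 0, 1], [0.1, 0.06, 0.006, -0.15, 0, 0, 2], [0.1, 0.115, 0.012, -0.15, 0, 0, 3], [0.1, 0.17, 0.018, -0.15, 0, 0, 4], [0.1, 0.23, 0.024, -0.15, 0, 0, 5], [0.1, 0.29, 0.03, -0.15, 0, 0, 6], [0.1, 0.345, 0.036, -0.15, 0, 0, 6], [0.1, 0.4, 0.04, -0.15, 0, 0, 6], [0.1, 0.45, 0.044, -0.15, 0, 0, 6], [0.1, 0.49, 0.046, -0.15, 0, 0, 6], [0.1, 0.51, 0.047, -0.15, 0, 0, 6], [0.1, 0.52, 0.0473, -0.15, 0, 0, 6], [0.1, 0.52, 0.0473, -0.15, 0, 0, 6], [0.1, 0.52, 0.0473, -0.15, 0, 0, 6], [0.1, 0.52, 0.0473, -0.15, 0, 0, 6]],
  ],
)

```text
clock: 14.7
tool_pos: [0.563, -0.1233, 0.1637]
orientation: [-180.0, 0.0, -78.6]
force: [0.4, 0.1, -2.3]
opening: 0.0295
gripper_force: 29.8
```

Run:
```python
from h import *
s=wrist();o=ctrl.get_obs();print(o['tool_pos'],o['orientation'],o['opening'])
y=np.radians(11.26);R=np.array([[np.cos(y),-np.sin(y)],[np.sin(y),np.cos(y)]]);t=np.array([.57814,-.06614])
print('tool board',R.T@(o['tool_pos'][:2]-t))
# bar bottom/top in tool frame: bar top z = tcp+0.023
z=o['tool_pos'][2]+.0225
for q in comps(s,(2,120,50),(12,255,255),(0,0,640,400),300):
    r=cv2.minAreaRect(q);print(r,[(R.T@(plane(s,*p,z)[:2]-t)).round(4) for p in cv2.boxPoints(r)])
save('j.png',s['image'])
```

```text
[ 0.56293692 -0.12344957  0.16373438] [-1.79984721e+02  3.88162844e-03 -7.86492557e+01] 0.02976359264501609
tool board [-0.02610079 -0.05323786]
((318.0, 308.0), (28.0, 60.0), 90.0) [array([-0.0108, -0.0415]), array([-0.0394, -0.0416]), array([-0.0398, -0.0261]), array([-0.0105, -0.026 ])]
((320.4999694824219, 172.49996948242188), (68.99998474121094, 182.99996948242188), 0.0) [array([-0.0103, -0.0573]), array([-0.0124, -0.1371]), array([-0.0397, -0.1371]), array([-0.0422, -0.0573])]
```

View pics/j.png

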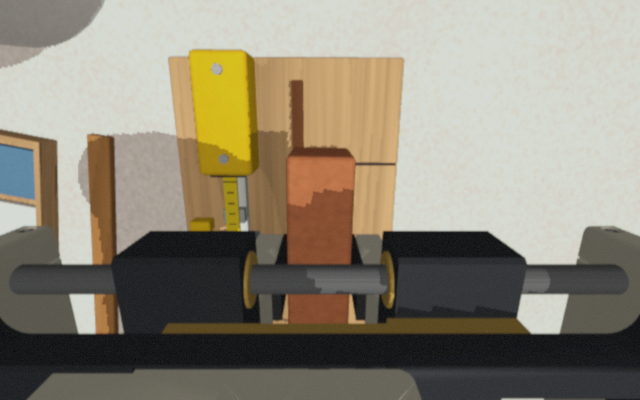

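Wrist view: the bar's -y top edge is near row 157, with a dark end-face strip above it from row 148. It is aligned with the fence at columns 290-302. I'll check where that end is.

Run:
```python
from h import *
s=wrist();o=ctrl.get_obs()
y=np.radians(11.26);R=np.array([[np.cos(y),-np.sin(y)],[np.sin(y),np.cos(y)]]);t=np.array([.57814,-.06614])
z=o['tool_pos'][2]+.0225
col=s['image'][140:166,300:340].astype(int).mean(1)
print(col[:,0].round().astype(int))
for v in(156,157,158,159):print(v,(R.T@(plane(s,320,v,z)[:2]-t)).round(4))
for v in(147,148,149):print('bottom',v,(R.T@(plane(s,320,v,z-.036)[:2]-t)).round(4))
```

```text
[188 187 187 187 185 176 156 129  99  87  87  88  89  89  91 100 122 150
 167 175 181 185 186 187 187 188]
156 [-0.026  -0.1074]
157 [-0.026 -0.107]
158 [-0.026  -0.1066]
159 [-0.026  -0.1062]
bottom 147 [-0.0261 -0.1071]
bottom 148 [-0.0261 -0.1066]
bottom 149 [-0.0261 -0.1061]
```

Request:
jog_arm(
  plan=[
    [[0.1, 0.0025, 0, 0.03, 0, 0, 0], [0.1, 0.0025, 0, 0.07, 0, 0, 0], [0.1, 0.0025, 0, 0.095, 0, 0, 0], [0.1, 0.0025, 0, 0.11, 0, 0, 0], [0.1, 0.0025, 0, 0.12, 0, 0, 0], [0.1, 0.0025, 0, 0.127, 0, 0, 0], [0.1, 0.0025, 0, 0.132, 0, 0, 0], [0.1, 0.0025, 0, 0.1345, 0, 0, 0], [0.1, 0.0025, 0, 0.1345, 0, 0, 0], [0.1, 0.0025, 0, 0.1345, 0, 0, 0]],
  ],
)

```text
clock: 16.05
tool_pos: [0.5625, -0.1274, 0.0337]
orientation: [-180.0, -0.1, -78.7]
force: [-18.9, 2.7, 39.7]
opening: 0.031
gripper_force: 30.5
```

Unexpected load (-19 N in x, 40 N in z, 5 mm too high), probably the bar catching the fence's edge. Raising it to look.

Request:
jog_arm(
  plan=[
    [[0.1, 0, 0, -0.01, 0, 0, 0], [0.1, 0, 0, -0.025, 0, 0, 0], [0.1, 0, 0, -0.025, 0, 0, 0]],
  ],
)

```text
clock: 16.42
tool_pos: [0.5649, -0.1266, 0.0556]
orientation: [-179.8, -0.0, -78.7]
force: [1.0, 0.4, -2.5]
opening: 0.0308
gripper_force: 29.2
```

Run:
```python
from h import *
s=wrist();o=ctrl.get_obs();print(o['tool_pos'],o['orientation'],o['opening'],o['force'])
y=np.radians(11.26);R=np.array([[np.cos(y),-np.sin(y)],[np.sin(y),np.cos(y)]]);t=np.array([.57814,-.06614])
print('tool board',R.T@(o['tool_pos'][:2]-t))
a=ctrl.snapshot('scene');b=ctrl.snapshot('side')
A=cv2.resize(a['image'][190:290,255:355],None,fx=4,fy=4,interpolation=cv2.INTER_CUBIC)
B=cv2.resize(s['image'][40:240,180:440],None,fx=1.54,fy=1.54,interpolation=cv2.INTER_CUBIC)
h=min(A.shape[0],B.shape[0]);save('k.png',np.hstack([A[:400],cv2.resize(B,(400,400))]))
# fence edges in wrist rows
g=cv2.cvtColor(s['image'],cv2.COLOR_RGB2HSV)
for v in range(80,150,8):
    r=s['image'][v,270:340].astype(int).sum(1);c=np.where(r<230)[0]+270
    if len(c): print(v,c.min(),c.max(),(R.T@(plane(s,c.min()-.5,v,.023)[:2]-t)).round(4),(R.T@(plane(s,c.max()+.5,v,.015)[:2]-t)).round(4))
```

```text
[ 0.56412916 -0.12660184  0.05465647] [-1.79905701e+02 -4.94312656e-03 -7.87149240e+01] 0.03075447658616158 [-0.79983299  0.3043469  -3.77695968]
tool board [-0.02554702 -0.05656224]
80 278 295 [-0.0011 -0.1456] [-0.0106 -0.1462]
88 279 295 [-0.0015 -0.1414] [-0.0105 -0.1418]
96 279 295 [-0.0014 -0.1371] [-0.0104 -0.1374]
104 279 295 [-0.0012 -0.1327] [-0.0103 -0.1329]
112 279 295 [-0.0011 -0.1284] [-0.0102 -0.1283]
120 280 295 [-0.0015 -0.1239] [-0.0101 -0.1237]
128 280 295 [-0.0014 -0.1194] [-0.0101 -0.119 ]
136 280 295 [-0.0012 -0.1148] [-0.01   -0.1142]
144 280 296 [-0.0011 -0.1102] [-0.0105 -0.1094]
```

View pics/k.png

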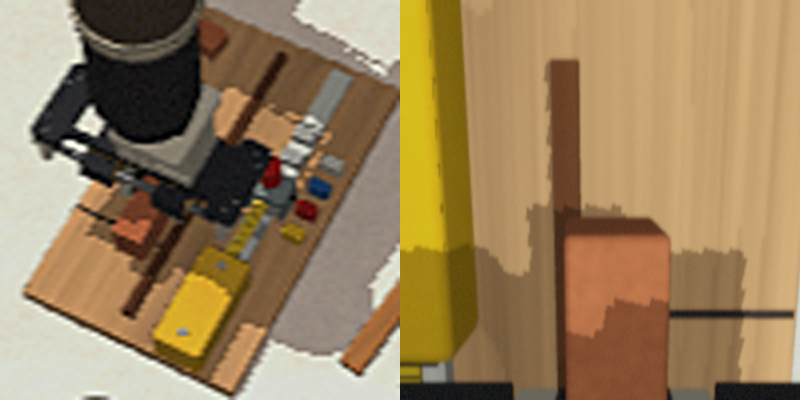

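The crop shows the bar lifted and parallel to the fence, its +x edge at the fence edge (column ≈288 against the face at 295). I'll measure its end-face corners to see how far to shift it and whether it rolled in the grip.

Run:
```python
from h import *
s=wrist();o=ctrl.get_obs();print(o['tool_pos'],o['orientation'],o['opening'])
y=np.radians(11.26);R=np.array([[np.cos(y),-np.sin(y)],[np.sin(y),np.cos(y)]]);t=np.array([.57814,-.06614])
h=cv2.cvtColor(s['image'],cv2.COLOR_RGB2HSV);z=o['tool_pos'][2]+.0225
for v in list(range(146,162,1))+[175,190,205,220]:
    im=s['image'][v].astype(int);m=(h[v,:,0]<10)&(h[v,:,1]>130)&((im[:,0]-im[:,1])>35)
    c=np.where(m[270:370])[0]+270
    if len(c)>3: print(v,c.min(),c.max(),im[300,0],im[320,0],im[345,0],(R.T@(plane(s,c.min()-.5,v,z)[:2]-t)).round(4),(R.T@(plane(s,c.max()+.5,v,z)[:2]-t)).round(4), 'bot',(R.T@(plane(s,c.min()-.5,v,z-.036)[:2]-t)).round(4),(R.T@(plane(s,c.max()+.5,v,z-.036)[:2]-t)).round(4))
```

```text
[ 0.56309847 -0.12667878  0.05341873] [ 1.79941590e+02  1.23813990e-02 -7.87182299e+01] 0.030574072792845
150 289 341 87 88 169 [-0.0131 -0.1131] [-0.0354 -0.1131] bot [-0.0098 -0.1088] [-0.0379 -0.1088]
151 291 341 87 84 132 [-0.014  -0.1127] [-0.0354 -0.1127] bot [-0.0108 -0.1082] [-0.0379 -0.1082]
152 292 342 87 88 100 [-0.0144 -0.1123] [-0.0358 -0.1123] bot [-0.0113 -0.1077] [-0.0385 -0.1077]
153 292 344 87 90 91 [-0.0144 -0.1119] [-0.0367 -0.1119] bot [-0.0113 -0.1072] [-0.0396 -0.1072]
154 290 343 90 88 92 [-0.0135 -0.1115] [-0.0362 -0.1115] bot [-0.0103 -0.1066] [-0.039  -0.1066]
155 288 346 90 89 90 [-0.0127 -0.111 ] [-0.0375 -0.111 ] bot [-0.0092 -0.1061] [-0.0406 -0.1061]
156 287 349 96 98 97 [-0.0122 -0.1106] [-0.0388 -0.1106] bot [-0.0086 -0.1056] [-0.0423 -0.1056]
157 289 331 119 122 125 [-0.0131 -0.1102] [-0.0312 -0.1102] bot [-0.0097 -0.105 ] [-0.0327 -0.105 ]
```

The bar rolled about 5° when it caught the fence's top, with its bottom edge now toward the fence. I'll move 5 mm away from the fence, set it down so the board squares it up, then slide it gently in.

Request:
jog_arm(
  plan=[
    [[0.1, 0, 0.005, 0, 0, 0, 0], [0.1, 0, 0.005, 0, 0, 0, 0], [0.1, 0, 0.005, 0.008, 0, 0, 0], [0.1, 0, 0.005, 0.014, 0, 0, 0], [0.1, 0, 0.005, 0.019, 0, 0, 0], [0.1, 0, 0.005, 0.022, 0, 0, 0], [0.1, 0, 0.005, 0.024, 0, 0, 0], [0.1, 0, 0.005, 0.0245, 0, 0, 0], [0.1, 0, 0.005, 0.0245, 0, 0, 0]],
  ],
)

```text
clock: 17.75
tool_pos: [0.5587, -0.1277, 0.0297]
orientation: [-180.0, -0.0, -78.7]
force: [-0.2, -0.4, -2.4]
opening: 0.0308
gripper_force: 29.2
```

Request:
jog_arm(
  plan=[
    [[0.1, 0, 0, 0.001, 0, 0, 0], [0.1, 0, 0, 0.002, 0, 0, 0], [0.1, 0, 0, 0.003, 0, 0, 0], [0.1, 0, 0, 0.003, 0, 0, 0]],
  ],
)

```text
clock: 18.25
tool_pos: [0.5597, -0.1275, 0.0274]
orientation: [-179.9, -0.0, -78.7]
force: [0.1, 1.9, 4.5]
opening: 0.0301
gripper_force: 29.7
```

Request:
jog_arm(
  plan=[
    [[0.1, 0, 0, 0.001, 0, 0, 0], [0.1, 0, 0, 0.001, 0, 0, 0], [0.1, 0, -0.0015, 0.001, 0, 0, 0], [0.1, 0, -0.0025, 0.001, 0, 0, 0], [0.1, 0, -0.0025, 0.001, 0, 0, 0], [0.1, 0, -0.0025, 0.001, 0, 0, 0]],
  ],
)

```text
clock: 19.0
tool_pos: [0.5604, -0.1274, 0.0265]
orientation: [179.9, -0.0, -78.7]
force: [-4.1, 2.2, 12.2]
opening: 0.0297
gripper_force: 29.9
```

Request:
jog_arm(
  plan=[
    [[0.1, 0, 0, -0.0005, 0, 0, 0], [0.1, 0, -0.001, -0.0005, 0, 0, 0], [0.1, 0, -0.0015, -0.0005, 0, 0, 0], [0.1, 0, -0.0015, -0.0005, 0, 0, 0], [0.1, 0, -0.0015, -0.0005, 0, 0, 0]],
  ],
)

```text
clock: 19.62
tool_pos: [0.5605, -0.1273, 0.0264]
orientation: [179.8, 0.0, -78.7]
force: [-7.3, 0.6, 12.0]
opening: 0.0298
gripper_force: 29.9
```

```bash
cat > bar.py <<'E'
from h import *
s=wrist();o=ctrl.get_obs();print(o['tool_pos'],o['orientation'],o['opening'],o['force'])
y=np.radians(11.26);R=np.array([[np.cos(y),-np.sin(y)],[np.sin(y),np.cos(y)]]);t=np.array([.57814,-.06614])
print('tool board',R.T@(o['tool_pos'][:2]-t))
for v in range(110,230,6):
    im=s['image'][v].astype(int);m=(im[:,0]-im[:,1]>35)&(im[:,0]-im[:,1]>1.2*(im[:,1]-im[:,2]))
    c=np.where(m[250:400])[0]+250
    if len(c)>20: print(v,c.min(),c.max(),im[320],(R.T@(plane(s,c.min()-.5,v,.051)[:2]-t)).round(4),(R.T@(plane(s,c.max()+.5,v,.051)[:2]-t)).round(4))
c=s['image'][140:170,300:340].astype(int).mean(1)[:,0];print(c.round().astype(int),(R.T@(plane(s,320,157,.051)[:2]-t)).round(4))
E
python3 bar.py
```

```text
[ 0.56046928 -0.1273262   0.02641614] [ 1.79801903e+02  1.07065931e-02 -7.87261524e+01] 0.029697729066060725 [-7.97537516  1.55597027 12.42199565]
tool board [-0.02927789 -0.05655803]
152 264 347 [89 52 36] [-0.0058 -0.1127] [-0.0405 -0.1127]
158 264 352 [141  84  55] [-0.0057 -0.1102] [-0.0426 -0.1102]
164 264 354 [189 116  75] [-0.0055 -0.1077] [-0.0435 -0.1077]
170 265 354 [187 115  74] [-0.0058 -0.1052] [-0.0436 -0.1052]
176 265 354 [187 115  73] [-0.0057 -0.1026] [-0.0437 -0.1026]
182 266 354 [187 115  74] [-0.006  -0.1001] [-0.0438 -0.1   ]
188 266 353 [186 115  73] [-0.0059 -0.0974] [-0.0434 -0.0974]
194 285 353 [134  78  49] [-0.0139 -0.0948] [-0.0435 -0.0948]
200 285 353 [138  82  53] [-0.0139 -0.0921] [-0.0436 -0.0921]
206 285 352 [133  79  50] [-0.0138 -0.0894] [-0.0432 -0.0894]
212 286 352 [133  77  48] [-0.0141 -0.0867] [-0.0433 -0.0867]
218 286 352 [133  78  49] [-0.0141 -0.0839] [-0.0434 -0.0839]
224 286 352 [135  80  51] [-0.014  -0.0812] [-0.0434 -0.0811]
[196 197 197 197 197 196 194 184 157 111  88  87  88  89  89  90  93 110
 139 161 172 178 184 186 187 187 187 188 189 189] [-0.0291 -0.1106]
```

Request:
jog_arm(
  plan=[
    [[0.1, 0, 0, -0.001, 0, 0, 0], [0.1, -0.0005, -0.0005, -0.001, 0, 0, 0], [0.1, -0.001, -0.001, -0.001, 0, 0, 0], [0.1, -0.0015, -0.0015, -0.001, 0, 0, 0], [0.1, -0.0015, -0.0015, -0.001, 0, 0, 0]],
  ],
)

```text
clock: 20.3
tool_pos: [0.5629, -0.1253, 0.0266]
orientation: [179.9, 0.0, -78.7]
force: [-2.5, -0.5, -3.0]
opening: 0.0299
gripper_force: 29.9
```

```bash
python3 bar.py | sed -n '1,2p;14,20p'
```

```text
[ 0.56293777 -0.12524872  0.02664562] [ 1.79920748e+02  1.21632243e-02 -7.87235074e+01] 0.02995567672883298 [-1.77979892 -1.46739702 -3.54796442]
tool board [-0.02645126 -0.05500254]
218 286 352 [135  80  53] [-0.0113 -0.0823] [-0.0406 -0.0823]
224 286 352 [134  77  48] [-0.0112 -0.0795] [-0.0407 -0.0795]
[196 196 196 196 196 196 193 184 158 112  88  87  87  88  89  89  93 112
 141 163 172 179 184 186 187 188 188 188 189 189] [-0.0264 -0.1091]
```

Request:
jog_arm(
  plan=[
    [[0.6, 0, 0, 0, 0, 0, 0], [0.6, 0, 0, 0, 0, 0, 0], [0.6, 0, 0, 0, 0, 0, 0], [0.6, 0, 0, 0, 0, 0, 0], [0.6, 0, 0, 0, 0, 0, 0], [0.6, 0, 0, -0.03, 0, 0, 0], [0.6, 0, 0, -0.08, 0, 0, 0], [0.6, 0, 0, -0.14, 0, 0, 0], [0.6, 0, 0, -0.19, 0, 0, 0], [0.6, 0.06, 0, -0.19, 0, 0, 0], [0.6, 0.06, 0, -0.19, 0, 0, 0], [0.6, 0.06, 0, -0.19, 0, 0, 0]],
  ],
)

```text
clock: 21.85
tool_pos: [0.5749, -0.1842, 0.2166]
orientation: [180.0, 0.0, -78.8]
force: [0.4, 0.4, 0.5]
opening: 0.0526
gripper_force: 0.0
```

Run:
```python
from h import *
s=wrist();o=ctrl.get_obs();print(o['tool_pos'],o['orientation'],o['opening'],o['force'])
y=np.radians(11.26);R=np.array([[np.cos(y),-np.sin(y)],[np.sin(y),np.cos(y)]]);t=np.array([.57814,-.06614])
L=lambda u,v,z:(R.T@(plane(s,u,v,z)[:2]-t)).round(4)
# where things are expected in this picture
for n,p,z in(('bar c',(-.025,-.054),.051),('plate',(-.025,.0022),.05),('knob',(.055,.006),.085),('red',(.088,.009),.031)):
    X=np.append(R@np.array(p)+t,z);print(n,np.round(proj(s,X)))
for q in comps(s,(2,120,50),(12,255,255),(200,40,460,235),150):
    r=cv2.minAreaRect(q);print('terr/red',[np.round(x) for x in r[:2]],[L(*p,.051) for p in cv2.boxPoints(r)])
c=int(round(proj(s,np.append(R@np.array((-.026,-.03))+t,.051))[0]))
print(c,[(v,s['image'][v,c-6:c+6].mean(0).astype(int).tolist(),L(c,v,.051)[1]) for v in range(60,240,3)])
```

```text
[ 0.57496363 -0.18370937  0.21658143] [ 1.79951359e+02  2.11320429e-02 -7.87287329e+01] 0.052520307710679594 [0.48789957 1.19971177 0.0032758 ]
bar c [318. 238.]
plate [318. 284.]
knob [240. 305.]
red [224. 281.]
terr/red [array([315., 190.]), array([90., 36.])] [array([-0.0032, -0.1538]), array([-0.0386, -0.1546]), array([-0.0416, -0.0589]), array([-0.0034, -0.0581])]
319 [(60, [213, 218, 210], np.float64(-0.2324)), (63, [213, 217, 208], np.float64(-0.2298)), (66, [213, 218, 209], np.float64(-0.2272)), (69, [213, 217, 208], np.float64(-0.2246)), (72, [213, 216, 207], np.float64(-0.2219)), (75, [213, 217, 208], np.float64(-0.2193)), (78, [213, 217, 208], np.float64(-0.2166)), (81, [213, 215, 205], np.float64(-0.214)), (84, [213, 218, 209], np.float64(-0.2113)), (87, [213, 217, 209], np.float64(-0.2086)), (90, [213, 217, 208], np.float64(-0.2059)), (93, [213, 216, 206], np.float64(-0.2032)), (96, [213, 216, 206], np.float64(-0.2004)), (99, [213, 216, 206], np.float64(-0.1977)), (102, [213, 215, 204], np.float64(-0.1949)), (105, [213, 213, 203], np.float64(-0.1922)), (108, [213, 213, 2
[... 1214 characters left out ...]
087)), (192, [133, 77, 48], np.float64(-0.1055)), (195, [133, 77, 49], np.float64(-0.1023)), (198, [132, 77, 49], np.float64(-0.0991)), (201, [134, 79, 50], np.float64(-0.0958)), (204, [133, 77, 48], np.float64(-0.0926)), (207, [136, 80, 49], np.float64(-0.0893)), (210, [135, 79, 49], np.float64(-0.086)), (213, [135, 78, 49], np.float64(-0.0826)), (216, [137, 80, 50], np.float64(-0.0793)), (219, [175, 107, 67], np.float64(-0.0759)), (222, [187, 116, 74], np.float64(-0.0726)), (225, [186, 114, 72], np.float64(-0.0692)), (228, [186, 115, 73], np.float64(-0.0658)), (231, [187, 116, 74], np.float64(-0.0623)), (234, [187, 115, 73], np.float64(-0.0589)), (237, [187, 116, 74], np.float64(-0.0554))]
```

Request:
jog_arm(
  plan=[
    [[0.6, -0.05, 0, -0.01, 0, 0, 0], [0.6, -0.105, 0, -0.02, 0, 0, 0], [0.6, -0.105, 0, -0.02, 0, 0, 0], [0.6, -0.105, 0, -0.02, 0, 0, 0], [0.6, -0.105, 0, -0.02, 0, 0, 0]],
  ],
)

```text
clock: 22.52
tool_pos: [0.5547, -0.0814, 0.2366]
orientation: [180.0, -0.0, -78.7]
force: [-0.1, -0.4, 0.5]
opening: 0.0526
gripper_force: 0.0
```

Run:
```python
from h import *
s=wrist()
y=np.radians(11.26);R=np.array([[np.cos(y),-np.sin(y)],[np.sin(y),np.cos(y)]]);t=np.array([.57814,-.06614])
L=lambda u,v,z:(R.T@(plane(s,u,v,z)[:2]-t)).round(4)
P=lambda p,z:np.array(proj(s,np.append(R@np.array(p)+t,z)))
c=int(P((-.026,-.01),.051)[0]);v0,v1=int(P((-.026,-.12),.051)[1]),int(P((-.026,.02),.05)[1])
print(c,v0,v1)
for v in range(v0,v1+1):
    if abs(v-v0)<16 or v1-v<22: print(v,s['image'][v,c-5:c+5].mean(0).astype(int),L(c,v,.051)[1])
for py in(-.09,-.06,-.02):
    v=int(P((-.025,py),.051)[1]);im=s['image'][v].astype(int)
    a=int(P((.005,py),.051)[0]);b=int(P((-.055,py),.051)[0]);print('row',py,[(u,im[u].tolist(),L(u,v,.051)[0]) for u in list(range(a,a+22,2))+list(range(b-16,b,2))])
for q in comps(s,(0,150,70),(8,255,255),(150,60,290,235)):
    u=cen(q);print('red',u,'knob' ,L(*u,.085),'flag',L(*u,.031))
```

```text
319 71 205
71 [196 160 113] -0.1202
72 [196 161 113] -0.1193
73 [197 161 112] -0.1184
74 [197 160 112] -0.1174
75 [197 161 113] -0.1165
76 [197 161 112] -0.1156
77 [197 161 112] -0.1146
78 [197 161 113] -0.1137
79 [197 161 113] -0.1127
80 [196 161 112] -0.1118
81 [196 160 112] -0.1108
82 [194 158 110] -0.1099
83 [184 146 100] -0.1089
84 [171 121  81] -0.108
85 [176 111  71] -0.107
86 [184 114  72] -0.1061
184 [135  78  49] -0.0047
185 [136  80  50] -0.0036
186 [139  82  51] -0.0025
187 [138  81  52] -0.0013
188 [129  82  58] -0.0002
189 [116  93  80] 0.0009
190 [128 126 118] 0.0021
191 [150 153 145] 0.0032
192 [160 163 155] 0.0043
193 [161 164 156] 0.0055
194 [159 161 153] 0.0066
195 [157 158 149] 0.0078
196 [163 154 139] 0.0089
197 [179 154 123] 0.01
198 [194 160 115] 0.0112
199 [197 162 113] 0.0123
200 [198 162 115] 0.0135
201 [198 162 113] 0.0147
202 [199 163 115] 0.0158
203 [199 163 115] 0.017
204 [199 163 114] 0.0181
205 [199 164 115] 0.0193
row -0.09 [(288, [188, 153, 106], np.float64(0.0059)), (290, [189, 153, 107], np.float64(0.0039)), (292, [199, 163, 114], np.float64(0.0018
[... 1824 characters left out ...]
[64, 39, 22], np.float64(-0.0074)), (304, [67, 38, 26], np.float64(-0.0096)), (306, [119, 70, 45], np.float64(-0.0117)), (308, [129, 76, 47], np.float64(-0.0139)), (310, [131, 78, 51], np.float64(-0.0161)), (330, [186, 114, 72], np.float64(-0.0377)), (332, [182, 126, 84], np.float64(-0.0399)), (334, [202, 165, 116], np.float64(-0.042)), (336, [198, 162, 113], np.float64(-0.0442)), (338, [197, 162, 113], np.float64(-0.0463)), (340, [202, 166, 117], np.float64(-0.0485)), (342, [209, 172, 124], np.float64(-0.0507)), (344, [207, 171, 121], np.float64(-0.0528))]
red (241.50001525878906, 199.0) knob [0.0517 0.0028] flag [0.0651 0.0179]
red (219.5, 190.5) knob [ 0.0729 -0.0059] flag [0.09   0.0076]
```

```bash
python3 -c "
from plant import ctrl
print(ctrl.close_job())"
```

```text
the job is handed in; nothing more can be done
None
```

I set the stop in the red block's notch with its pin down, laid the terracotta bar along the fence and against the stop, let go, and handed the job in. By my last measurements the bar was about 1 mm from both the fence and the stop, and no result came back. The first set-down caught the fence's edge at about 40 N on the wrist sensor, so I lifted it, moved it clear and re-laid it.

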